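Slide the stage plate out over the end of the ledge

TASK

In the clean bench, push the thin black stage plate with the fingertips back against the ledge's rail and along the ledge until about a third of its length overhangs the end beside the open metal tray, so that its edge can be taken from there. Leave it lying flat and square along the rail. Do not grip, lift, tip or drop it, and do not disturb the tray, the lamp supply, the jar or the dishes.

Things in the scene. Friction and masses are not known exactly. Their poses are not given: they have to be found in the camera images.
- plate: thin matt black microscope stage plate, 80 (its x) by 120 (its y, its length) by 6 mm thick, about 0.14 kg, with a plain round 44 mm hole through the middle; loose, lies flat on the ledge's top and slides freely on it, lightly askew and 15 to 35 mm short of the rail at the start. Origin: centre of its underside. At the start its y axis lies roughly along the ledge's y axis. It tips off when half its length is past the ledge's end.
- ledge: fixed low metal ledge with a flat grey top, 150 mm deep (its x) and 320 mm long (its y), top surface 45 mm above the work surface; both ends (at its y = -160 and +160 mm) and its front (-x, robot side) are open. Along its far (+x) side a straight aluminium rail, 10 mm thick and 12 mm higher than the top, runs the full length; the rail's inner face is at x = +65 mm of the ledge's frame. Origin: centre of the underside, on the work surface, z up.
- tray: loose, empty, open aluminium tray, 140 (x) by 100 (y) by 25 mm high, standing on the work surface beside one end of the ledge (which end varies) and shows towards which end the plate is to be pushed; its middle lies about 265 mm from the ledge's middle. To be left alone. Origin: centre of its underside.
- supply: loose white lamp power supply, a box 130 by 90 by 88 mm high, beside the other end of the ledge. To be left alone. Origin: centre of its underside.
- jar: small closed glass jar, 52 mm across, 70 mm high, beyond the rail. To be left alone. Origin: centre of its underside.
- dishes: stack of two flat round lidded dishes, 60 mm across, 26 mm high, beyond the rail. To be left alone. Origin: centre of its underside.
There are look-alikes about, which are no part of the job. Of the things that look like the plate, the middle-sized one is meant.

How it is judged (in metres and radians):
At the end, for the whole second after the job is handed in: The plate lies still and flat on the ledge, 26 to 52 mm of its length past the end beside the tray, its long side along the rail (gap at its middle under 5 mm, within 0.07 rad), and the four bystanders are within 20 mm of where they stood (((y of tray in the frame of ledge above 0 m and y of plate in the frame of ledge between 0.126 and 0.152 m) or (y of tray in the frame of ledge below 0 m and y of plate in the frame of ledge between -0.152 and -0.126 m)) and x of plate in the frame of ledge above 0.02 m and angle between the y axis of plate and the y axis of ledge, either way round below 0.07 rad and z of plate in the frame of ledge between 0.042 and 0.048 m and angle between plate's own z axis and vertical below 0.04 rad and linear speed of plate below 0.01 m/s and distance of each of tray, supply, jar, dishes from where it was at the start of the episode below 0.02 m); the robot touches nothing.
It fails at once if the plate is lifted off the ledge (z of plate in the frame of ledge above 0.053 m).
It fails at once if the plate is tipped or dropped (angle between plate's own z axis and vertical above 0.15 rad or z of plate in the frame of ledge below 0.035 m).
It fails at once if a bystander is shoved or knocked over (distance of any of tray, supply, jar, dishes from where it was at the start of the episode above 0.02 m or angle between any of tray, supply, jar, dishes's own z axis and vertical above 0.3 rad).
It also fails if it takes over 64 s, if anything falls off the work surface, if the arm or the gripper's body presses on something with over 40 N, if the wrist force passes 120 N, or if a joint passes its speed limit or range.

ROBOT

A 6-joint arm with a two-finger parallel gripper is mounted at the origin on the work surface. World frame = base frame: x ahead of the robot, y to its left, z up, the work surface at z = 0. Lengths are in mm, angles in rad, forces in N, time in s.
With the tool pointing down it reaches from about 325 to 850 mm from the base axis. Payload 4.4 kg.
Tool frame: the origin (TCP) lies on the centre line of the jaws, within the pads' length; the fingertips stand 17 mm ahead of it and the grasp point (between the pads) lies 2 mm behind it; z points along the fingers, y is the line along which they close (so a half turn about z gives the same grasp; the last joint's range is limited). The gripper opens to 94 mm and grips with 3 to 60 N. Pads are 16 mm wide; open, the fingers measure 119 mm over their backs; the gripper's body (75 mm by 177 mm) begins 78 mm behind the grasp point.
Start: joints at [0.984, 0.207, 1.542, -0, 1.393, -0.15], TCP at [243.259, 521.011, 222.447] pointing down, gripper open.
Joint ranges: [-2.73, 2.73], [-0.86, 2.22], [0.23, 2.46], [-1.11, 4.25], [0.08, 2.63], [-2.82, 2.82]. Speed limits (rad/s): [2.79, 2.79, 3.14, 3.14, 3.14, 3.14].

INTERFACE

Orientations are given as a rotation vector (axis times angle).
In Python, from cell import env gives the robot as it stands.
- The arm moves only by the tool carry_out, never from a script. Its argument "deltas" is text: rows parted by semicolons, each of 7 numbers parted by spaces: the shift along the world's x, y, z in units of 40 mm (1.0 is 40 mm), then the turn, a rotation vector about the world's x, y, z in units of 6 degrees (1.0 is 6 degrees), then the gripper command: -1 is fully open, 1 is shut, values between are in proportion. A call has 1 to 20 rows; each row is the pose to reach, as a shift and turn from the pose commanded when the call began; what a row does not reach only later rows make up. A row lasts 1/12 s, in which the tool goes at most 41.7 mm and 7.16 degrees, less where a joint would pass 70% of its speed; a pose out of reach is approached as far as the arm can. A call with a gripper value outside its range is refused whole. The fingers move at their own pace and stop on an object; "squeeze" is the grip in N (left out, the last holds). Time passes only in rows, so rows that repeat a pose let the fingers close. It gives the time, the measured TCP pose, the force, the opening and the grip force at its end, in the units of the state.
- env.read_state(): the state, without advancing time (a new reading comes with each control period).
- env.grab_frame(name): name is "side" or "top"; returns a dict with "image" (384x512x3 uint8, red, green, blue), "mtx" (3x3 intrinsics, pixels), "eye" and "attitude" of the camera in the world. Camera axes: x right, y down, z forward; pixel columns grow to the right and rows downward; lengths in mm; the calibration is good to about 2 mm. A picture is of the moment at which its call begins. There is no depth.
- env.hand_in(): hands the job in; it is judged then, once.
The state is a dict: "clock": time; "joints": joint angles; "dq": joint speeds; "joint_torque": joint torques, N m; "position": TCP position; "eef_rot": TCP orientation; "wrist_force": force on the tool from outside, world axes, zero at the start; "moment": the same for the moment, N m; "finger_gap": finger opening in mm; "finger_force": force on a finger pad.
Only numpy, scipy, OpenCV 4.12 (cv2) and the standard library are available. Lean on these libraries where they do the work, as an engineer would, in place of code of your own. Each camera call takes 0.05 s, during which the arm holds its last target. There are 200 camera calls.

## Working session

There is one attempt and no reset: what is moved stays moved. The work goes in short steps, Python scripts to look and compute and a tool call to move; the robot and the scene stay as the last step left them, time stands still between calls to the robot, and variables do not carry over. Pictures are saved under pics/ and viewed, at most 10 in all, crops included, and the job is handed in when it is done.

Besides the shell and the picture viewer there is one more tool, called after "Call:" as name(argument=value, ...) on one line, values as JSON. carry_out: Moves the arm, as the interface text tells. Its arguments: {"type":"object","properties":{"deltas":{"type":"string"},"squeeze":{"type":"number"}},"required":["deltas"]}

```bash
mkdir -p pics; python3 - <<'E'
from cell import env
import cv2
for n in("top","side"):
    f=env.grab_frame(n); cv2.imwrite(f"pics/{n}0.png",cv2.cvtColor(f["image"],cv2.COLOR_RGB2BGR)); print(n,f["mtx"],f["eye"],f["attitude"])
print(env.read_state())
E
```

```text
top [[355.04602254   0.         253.67043928]
 [  0.         355.04602254 188.79011436]
 [  0.           0.           1.        ]] [456.2040559   19.84726349 966.63427317] [-2.16716388  2.14059821 -0.13795998]
side [[390.83283412   0.         255.42592013]
 [  0.         390.83283412 186.40456404]
 [  0.           0.           1.        ]] [ 334.64542622 -497.34149936  716.72035519] [-2.40343673  0.46525444 -0.17906022]
{'clock': 0.1, 'joints': array([ 9.83480106e-01,  2.07364032e-01,  1.54279669e+00, -1.11221053e-05,
        1.39353058e+00, -1.50483282e-01]), 'dq': array([-1.28903525e-03, -2.26407897e-03, -5.78988426e-03,  4.29696074e-05,
        9.93150884e-04, -3.69730919e-04]), 'joint_torque': array([ 3.38516556e-04, -3.71860385e+01, -2.82292342e+01,  7.00535229e-02,
        3.10604065e-02, -4.49499476e-05]), 'position': array([242.87709165, 520.41103103, 221.39713511]), 'eef_rot': array([-0.68056771, -3.06622445,  0.00308025]), 'wrist_force': array([-0.35410465,  0.60009863,  0.46884957]), 'moment': array([-0.06067685, -0.0114385 , -0.02307696]), 'finger_force': 0.0, 'finger_gap': 93.80441221642799}
```

View pics/top0.png

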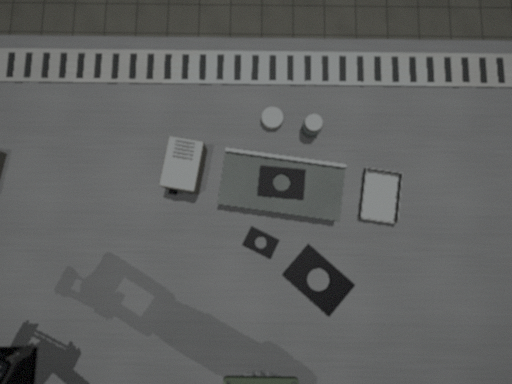

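View pics/side0.png

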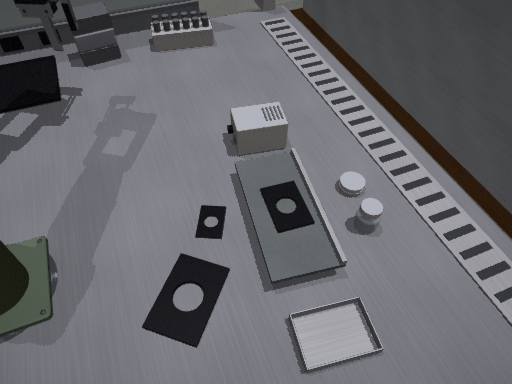

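The top view shows the meant plate on the ledge at about (281,183), with the rail above it (+x). The tray is at right (380,196), so I push towards −y. The supply is at left (183,165). The small and large look-alikes lie on the work surface at (261,243) and (318,280).

```bash
cat > h.py <<'E'
import numpy as np, cv2
from cell import env
from scipy.spatial.transform import Rotation as R
def ray(f,uv,z):
    uv=np.atleast_2d(uv).astype(float)
    d=np.c_[(uv-f["mtx"][:2,2])/f["mtx"][0,0],np.ones(len(uv))]@R.from_rotvec(f["attitude"]).as_matrix().T
    e=np.array(f["eye"]); return e+d*((z-e[2])/d[:,2])[:,None]
def proj(f,P):
    p=(np.atleast_2d(P)-f["eye"])@R.from_rotvec(f["attitude"]).as_matrix()
    return p[:,:2]/p[:,2:]*f["mtx"][0,0]+f["mtx"][:2,2]
def plate(f,box,th=38):
    x0,y0,x1,y1=box; g=cv2.cvtColor(f["image"],cv2.COLOR_RGB2GRAY)
    m=np.zeros_like(g); m[y0:y1,x0:x1]=(g[y0:y1,x0:x1]<th)*255
    c=max(cv2.findContours(m,0,1)[0],key=cv2.contourArea)
    w=ray(f,c.reshape(-1,2),51)[:,:2].astype(np.float32)
    (cx,cy),s,a=cv2.minAreaRect(w)
    return (cx,cy),s,a,cv2.boxPoints(((cx,cy),s,a))
E
python3 - <<'E'
from h import *
for n,b in(("top",(250,160,312,204)),("side",(255,175,318,238))):
    f=env.grab_frame(n); g=cv2.cvtColor(f["image"],cv2.COLOR_RGB2GRAY)
    for th in(30,38,46): print(n,th,*plate(f,b,th)[:3])
    x0,y0,x1,y1=(205,140,355,230) if n=="top" else (225,140,355,285)
    cv2.imwrite(f"pics/{n}1.png",cv2.resize(cv2.convertScaleAbs(cv2.cvtColor(f["image"],4),alpha=1.5)[y0:y1,x0:x1],None,fx=5 if n=="top" else 4,fy=5 if n=="top" else 4,interpolation=cv2.INTER_CUBIC))
E
```

```text
Traceback (most recent call last):
  File "h.py", line 14, in plate
    c=max(cv2.findContours(m,0,1)[0],key=cv2.contourArea)
ValueError: max() iterable argument is empty
```

```bash
python3 - <<'E'
from h import *
for n,b in(("top",(250,160,312,204)),("side",(255,175,318,238))):
    f=env.grab_frame(n); g=cv2.cvtColor(f["image"],cv2.COLOR_RGB2GRAY)
    x0,y0,x1,y1=b; o,_=cv2.threshold(g[y0:y1,x0:x1],0,255,cv2.THRESH_OTSU); print(n,"otsu",o,g[183,255:310:3])
    for th in(o-8,o,o+8): print(n,th,*plate(f,b,th)[:3])
    x0,y0,x1,y1=(205,140,355,230) if n=="top" else (225,140,355,285)
    cv2.imwrite(f"pics/{n}1.png",cv2.resize(cv2.convertScaleAbs(cv2.cvtColor(f["image"],4),alpha=1.5)[y0:y1,x0:x1],None,fx=5 if n=="top" else 4,fy=5 if n=="top" else 4,interpolation=cv2.INTER_CUBIC))
E
```

```text
top otsu 69.0 [ 95  70  43  42  44  39  79  95  96  97 100  99  46  45  42  43  52  95
  97]
top 61.0 (592.8845825195312, -49.32110595703125) (117.99589538574219, 79.53882598876953) 85.47930908203125
top 69.0 (592.875244140625, -49.104366302490234) (120.82039642333984, 81.48005676269531) 85.85628509521484
top 77.0 (593.3546142578125, -49.20416259765625) (122.36107635498047, 83.35812377929688) 85.41659545898438
side otsu 67.0 [105 106 102 104 104 104 106 101  98  57  20  20  19  23 104 103 100  72
 162]
side 59.0 (590.5072021484375, -50.17271423339844) (123.71815490722656, 81.40391540527344) 85.40614318847656
side 67.0 (590.0179443359375, -50.142616271972656) (124.66231536865234, 84.35415649414062) 85.41256713867188
side 75.0 (590.0179443359375, -50.142616271972656) (124.66231536865234, 84.35415649414062) 85.41256713867188
```

View pics/top1.png

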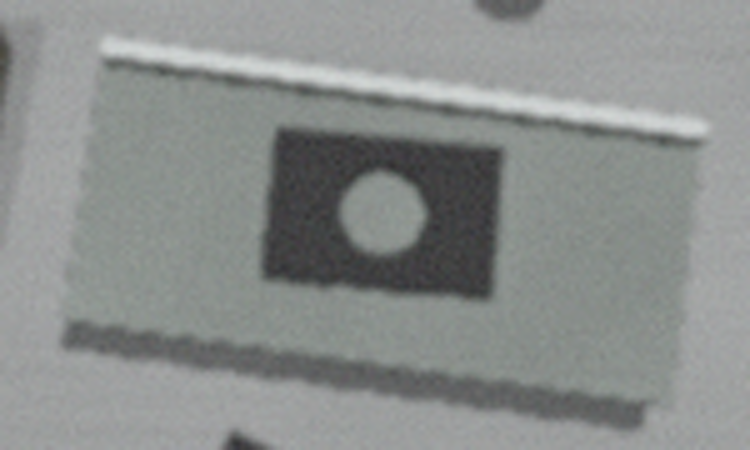

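View pics/side1.png

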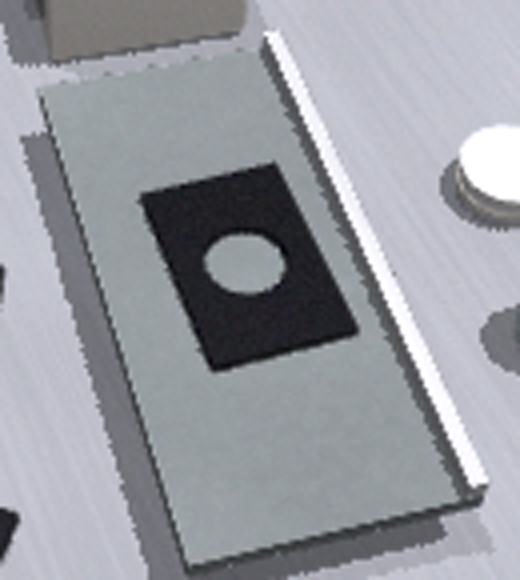

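Both crops agree. Plate centre is near (592,-50), and its size of about 120 x 81 mm matches. Next I fit the ledge pose from its corners: rail ends at (104,38) and (711,122) and front corners at (66,320) and (668,403) in the top crop; (40,92), (187,565), (487,484) and (277,32) in the side crop.

```bash
cat >> h.py <<'E'
def toW(p,q): # ledge->world
    p=np.atleast_2d(p); c,s=np.cos(q[2]),np.sin(q[2])
    return np.c_[q[0]+c*p[:,0]-s*p[:,1],q[1]+s*p[:,0]+c*p[:,1],p[:,2]]
E
python3 - <<'E'
from h import *
from scipy.optimize import least_squares
M=[(75,160,57),(75,-160,57),(-75,160,45),(-75,-160,45)]
T=(np.array([(104,38),(711,122),(66,320),(668,403)])+.5)/5-.5+[205,140]
S=(np.array([(277,32),(487,484),(40,92),(187,565)])+.5)/4-.5+[225,140]
ft,fs=env.grab_frame("top"),env.grab_frame("side")
for nm,L in(("top",[(ft,T)]),("side",[(fs,S)]),("both",[(ft,T),(fs,S)])):
    r=least_squares(lambda q:np.concatenate([(proj(f,toW(M,q))-U).ravel() for f,U in L]),[600,-50,0])
    print(nm,r.x,r.fun.round(1))
    q=r.x
    for f,b,th in((ft,(250,160,312,204),65),(fs,(255,175,318,238),59)):
        c,s,a,_=plate(f,b,th); d=np.array(c)-q[:2]
        print("  plate in ledge",d@[np.cos(q[2]),np.sin(q[2])],d@[-np.sin(q[2]),np.cos(q[2])],"rel ang",np.deg2rad(a-90)-q[2])
g=cv2.cvtColor(ft["image"],7)
t=ray(ft,[(361,169),(400,171),(397,223),(360,222)],25); print("tray top corners",t.round())
E
```

```text
top [ 5.89798558e+02 -5.14464621e+01 -1.27996317e-01] [-0.1 -0.4 -0.2 -0.4 -0.8  0.1  1.1  0.7]
  plate in ledge 2.920011756240092 2.0461747840124604 rel ang 0.04477732709045233
  plate in ledge 0.4879809811906109 1.4931568386601404 rel ang 0.04868205388072651
side [ 5.86771899e+02 -5.03850240e+01 -1.30307457e-01] [ 0.4 -0.5  0.6  0.1 -0.8 -1.1 -0.3  0.8]
  plate in ledge 6.054196562204321 1.3937597372504074 rel ang 0.04708846682786898
  plate in ledge 3.6234503829474787 0.835122510870221 rel ang 0.050993193618143154
both [ 5.87975883e+02 -5.07281735e+01 -1.30154219e-01] [-0.3  0.2 -0.4  0.4 -1.1  0.6  0.7  1.5  0.9 -0.6  1.2  0.  -0.2 -1.1
  0.4  0.7]
  plate in ledge 4.816073192843698 1.5768176289340703 rel ang 0.046935228574651475
  plate in ledge 2.3852414375337827 1.0185528924098997 rel ang 0.05083995536492565
tray top corners [[ 636. -267.   25.]
 [ 632. -371.   25.]
 [ 492. -358.   25.]
 [ 494. -260.   25.]]
```

Call:
carry_out(deltas="7.15 -14.07 -1.56 0 0 2.92 -0.28;7.15 -14.07 -1.56 0 0 2.92 -0.28;7.15 -14.07 -1.56 0 0 2.92 -0.28;7.15 -14.07 -1.56 0 0 2.92 -0.28;7.15 -14.07 -1.56 0 0 2.92 -0.28;7.15 -14.07 -1.56 0 0 2.92 -0.28;7.15 -14.07 -1.56 0 0 2.92 -0.28;7.15 -14.07 -1.56 0 0 2.92 -0.28;7.15 -14.07 -1.56 0 0 2.92 -0.28;7.15 -14.07 -1.56 0 0 2.92 -0.28;7.15 -14.07 -1.56 0 0 2.92 -0.28;7.15 -14.07 -1.56 0 0 2.92 -0.28;7.15 -14.07 -1.56 0 0 2.92 -0.28;7.15 -14.07 -1.56 0 0 2.92 -0.28;7.15 -14.07 -1.56 0 0 2.92 -0.28;7.15 -14.07 -1.56 0 0 2.92 -0.28;7.15 -14.07 -1.56 0 0 2.92 -0.28;7.15 -14.07 -1.56 0 0 2.92 -0.28;7.15 -14.07 -1.56 0 0 2.92 -0.28;7.15 -14.07 -1.56 0 0 2.92 -0.28")

```text
clock: 2.02
position: [528.6, -40.2, 160.1]
eef_rot: [-0.203, -3.135, -0.001]
wrist_force: [-0.3, 0.0, -0.5]
finger_gap: 59.9
finger_force: 0.0
```

Call:
carry_out(deltas="0 0 -0.8 0 0 0 -0.28;0 0 -1.6 0 0 0 -0.28;0 0 -2.1 0 0 0 -0.28;0 0 -2.3 0 0 0 -0.28;0 0 -2.38 0 0 0 -0.28;0 0 -2.38 0 0 0 -0.28;0 0 -2.38 0 0 0 -0.28")

```text
clock: 2.6
position: [530.4, -41.6, 66.3]
eef_rot: [0.204, 3.132, -0.001]
wrist_force: [1.0, -0.4, 0.3]
finger_gap: 60.0
finger_force: 0.0
```

```bash
python3 - <<'E'
from h import *
f=env.grab_frame("side"); cv2.imwrite("pics/s2.png",cv2.resize(f["image"][120:300,190:380,::-1],None,fx=3,fy=3)); print(env.read_state()["position"])
E
```

```text
[530.76649331 -41.79196967  66.63914378]
```

View pics/s2.png

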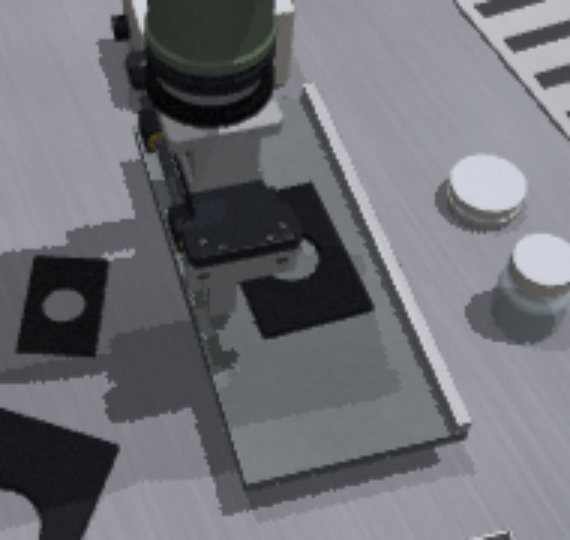

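The fingers stand over the ledge just in front of the plate's front edge (crop about (225,330)), clear of it. The tip height reads slightly high, so I lower a little.

Call:
carry_out(deltas="0 0 -0.04 0 0 0 -0.28;0 0 -0.04 0 0 0 -0.28;0 0 -0.04 0 0 0 -0.28;0 0 -0.04 0 0 0 -0.28")

```text
clock: 2.98
position: [529.6, -41.9, 63.7]
eef_rot: [0.206, 3.134, -0.0]
wrist_force: [0.4, 0.7, -0.2]
finger_gap: 60.1
finger_force: 0.0
```

Call:
carry_out(deltas="0 0 0 0 0 0 -0.28")

```text
clock: 3.07
position: [529.4, -41.9, 63.5]
eef_rot: [0.206, 3.134, -0.0]
wrist_force: [-0.2, 0.7, -0.4]
finger_gap: 60.2
finger_force: 0.0
```

Call:
carry_out(deltas="0 0 0 0 0 0 -0.28")

```text
clock: 3.15
position: [529.3, -41.9, 63.3]
eef_rot: [0.206, 3.135, -0.0]
wrist_force: [-1.3, 1.0, 0.1]
finger_gap: 59.8
finger_force: 0.0
```

Call:
carry_out(deltas="0.08 -0.01 0.015 0 0 0 -0.28;0.16 -0.02 0.015 0 0 0 -0.28;0.24 -0.03 0.015 0 0 0 -0.28;0.32 -0.04 0.015 0 0 0 -0.28;0.4 -0.05 0.015 0 0 0 -0.28;0.46 -0.06 0.015 0 0 0 -0.28;0.52 -0.07 0.015 0 0 0 -0.28;0.58 -0.076 0.015 0 0 0 -0.28;0.64 -0.084 0.015 0 0 0 -0.28;0.7 -0.092 0.015 0 0 0 -0.28;0.75 -0.1 0.015 0 0 0 -0.28;0.75 -0.1 0.015 0 0 0 -0.28")

```text
clock: 4.15
position: [559.9, -46.0, 63.9]
eef_rot: [0.206, 3.134, -0.0]
wrist_force: [-0.9, 0.7, -0.6]
finger_gap: 60.0
finger_force: 0.0
```

```bash
python3 - <<'E'
from h import *
f=env.grab_frame("side"); cv2.imwrite("pics/s3.png",cv2.resize(f["image"][120:300,190:380,::-1],None,fx=3,fy=3)); print(env.read_state()["position"])
E
```

```text
[559.87328064 -45.93663944  63.97226196]
```

View pics/s3.png

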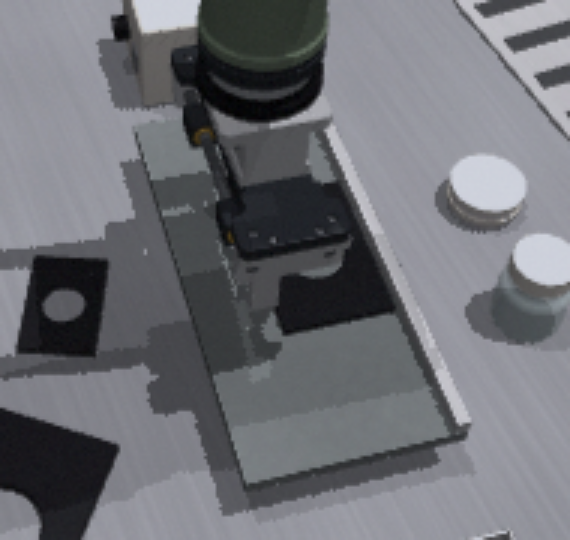

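The plate has moved with the fingers, is nearly square, and a few mm remain to the rail (crop edge (395,310)). I go on in small steps watching force.

Call:
carry_out(deltas="0.025 -0.003 0 0 0 0 -0.28;0.05 -0.006 0 0 0 0 -0.28;0.075 -0.01 0 0 0 0 -0.28;0.1 -0.013 0 0 0 0 -0.28;0.1 -0.013 0 0 0 0 -0.28")

```text
clock: 4.62
position: [563.2, -46.3, 63.9]
eef_rot: [-0.206, -3.135, 0.0]
wrist_force: [-1.3, 0.8, 1.4]
finger_gap: 60.1
finger_force: 0.9
```

Call:
carry_out(deltas="0.025 -0.003 0 0 0 0 -0.28;0.05 -0.006 0 0 0 0 -0.28;0.05 -0.006 0 0 0 0 -0.28")

```text
clock: 4.87
position: [563.5, -46.3, 63.6]
eef_rot: [-0.205, -3.13, -0.0]
wrist_force: [-5.8, 0.6, 5.4]
finger_gap: 60.1
finger_force: 3.1
```

Call:
carry_out(deltas="0.025 -0.003 0 0 0 0 -0.28;0.025 -0.003 0 0 0 0 -0.28;0.025 -0.003 0 0 0 0 -0.28")

```text
clock: 5.12
position: [563.5, -46.3, 63.5]
eef_rot: [-0.205, -3.128, -0.0]
wrist_force: [-8.6, 0.2, 6.0]
finger_gap: 60.2
finger_force: 4.1
```

Call:
carry_out(deltas="-0.2 0.03 0 0 0 0 -0.28;-0.5 0.06 0 0 0 0 -0.28;-0.5 0.06 1 0 0 0 -0.28;-0.5 0.06 2.15 0 0 0 -0.28;1.32 1.79 2.15 0 0 -15 0.15;1.32 1.79 2.15 0 0 -15 0.15;1.32 1.79 2.15 0 0 -15 0.15;1.32 1.79 2.15 0 0 -15 0.15;1.32 1.79 2.15 0 0 -15 0.15;1.32 1.79 2.15 0 0 -15 0.15;1.32 1.79 2.15 0 0 -15 0.15;1.32 1.79 2.15 0 0 -15 0.15;1.32 1.79 2.15 0 0 -15 0.15;1.32 1.79 2.15 0 0 -15 0.15;1.32 1.79 2.15 0 0 -15 0.15;1.32 1.79 2.15 0 0 -15 0.15;1.32 1.79 2.15 0 0 -15 0.15;1.32 1.79 2.15 0 0 -15 0.15;1.32 1.79 2.15 0 0 -15 0.15;1.32 1.79 2.15 0 0 -15 0.15")

```text
clock: 6.78
position: [619.3, 24.9, 149.9]
eef_rot: [2.36, 2.073, 0.001]
wrist_force: [0.6, 0.0, 0.8]
finger_gap: 39.9
finger_force: 0.0
```

```bash
python3 - <<'E'
from h import *
f=env.grab_frame("side"); s=env.read_state(); print(s["position"],s["eef_rot"],s["finger_gap"],s["wrist_force"])
cv2.imwrite("pics/s4.png",cv2.resize(f["image"][120:300,190:380,::-1],None,fx=3,fy=3))
E
```

```text
[619.25926146  24.92922564 149.87723321] [2.36042654e+00 2.07249640e+00 8.23555800e-04] 40.07085238321033 [-0.64303887 -0.33373667  0.29248519]
```

View pics/s4.png

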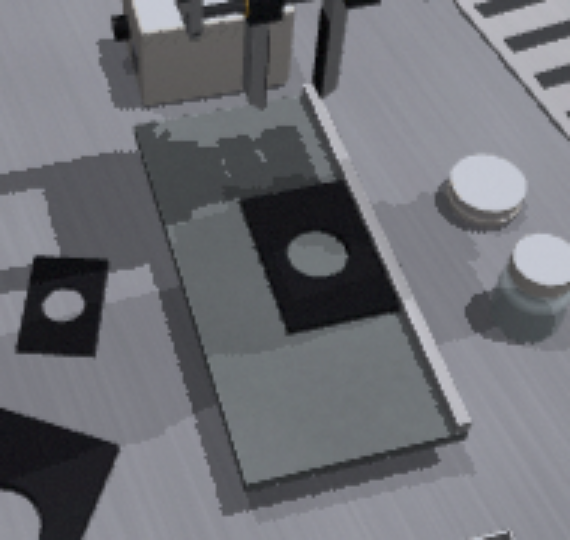

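The plate lies flush along the rail (corners crop (245,198), (345,180), (400,308), (288,333)); the ledge end corner is at (246,487).

```bash
cat >> h.py <<'E'
Q=[586.5,-50.5,-.13]
def toL(w,q=Q):
    d=w[:,:2]-q[:2]; c,s=np.cos(q[2]),np.sin(q[2]); return np.c_[d@[c,s],d@[-s,c]].round(1)
E
python3 - <<'E'
from h import *
f=env.grab_frame("side")
c=lambda p:(np.array(p)+.5)/3-.5+[190,120]
print("plate",toL(ray(f,c([(245,198),(345,180),(400,308),(288,333)]),51)))
print("ledge front corners",toL(ray(f,c([(246,487),(136,128)]),45)), "rail end top outer",toL(ray(f,c([(470,427)]),57)))
print("tcp",toL(env.read_state()["position"][None]))
E
```

```text
plate [[-10.8  61.1]
 [ 67.3  59.5]
 [ 65.3 -61.2]
 [-15.9 -61.7]]
ledge front corners [[ -74.  -160.8]
 [ -72.6  157. ]] rail end top outer [[  73.  -162.1]]
tcp [[22.7 79. ]]
```

Call:
carry_out(deltas="0 0 -0.8 0 0 0 0.15;0 0 -1.6 0 0 0 0.15;0 0 -2 0 0 0 0.15;0 0 -2.15 0 0 0 0.15;0 0 -2.15 0 0 0 0.15;0 0 -2.15 0 0 0 0.15;0 0 -2.15 0 0 0 0.15;0 0 -2.15 0 0 0 0.15;0 0 -2.15 0 0 0 0.15;0 0 -2.15 0 0 0 0.15")

```text
clock: 7.72
position: [619.3, 24.9, 64.1]
eef_rot: [2.362, 2.071, 0.001]
wrist_force: [-0.8, -0.1, -0.3]
finger_gap: 40.1
finger_force: 0.0
```

Call:
carry_out(deltas="-0.01 -0.08 0 0 0 0 0.15;-0.02 -0.16 0 0 0 0 0.15;-0.03 -0.24 0 0 0 0 0.15;-0.045 -0.34 0 0 0 0 0.15;-0.06 -0.46 0 0 0 0 0.15;-0.08 -0.6 0 0 0 0 0.15;-0.1 -0.75 0 0 0 0 0.15;-0.12 -0.9 0 0 0 0 0.15;-0.14 -1.05 0 0 0 0 0.15;-0.155 -1.2 0 0 0 0 0.15;-0.175 -1.35 0 0 0 0 0.15;-0.195 -1.5 0 0 0 0 0.15;-0.215 -1.65 0 0 0 0 0.15;-0.235 -1.8 0 0 0 0 0.15;-0.255 -1.95 0 0 0 0 0.15;-0.275 -2.1 0 0 0 0 0.15;-0.295 -2.25 0 0 0 0 0.15;-0.31 -2.38 0 0 0 0 0.15;-0.325 -2.5 0 0 0 0 0.15;-0.325 -2.5 0 0 0 0 0.15")

```text
clock: 9.38
position: [605.9, -76.3, 63.8]
eef_rot: [2.362, 2.07, -0.001]
wrist_force: [-0.4, 0.3, -0.6]
finger_gap: 39.9
finger_force: 0.0
```

```bash
python3 - <<'E'
from h import *
f=env.grab_frame("side"); s=env.read_state(); print(s["position"],toL(s["position"][None]),s["wrist_force"])
cv2.imwrite("pics/s5.png",cv2.resize(f["image"][140:320,210:400,::-1],None,fx=3,fy=3))
E
```

```text
[605.93687845 -75.93915453  63.77753545] [[ 22.6 -22.7]] [ 0.43830252 -0.58617866  0.56901315]
```

View pics/s5.png

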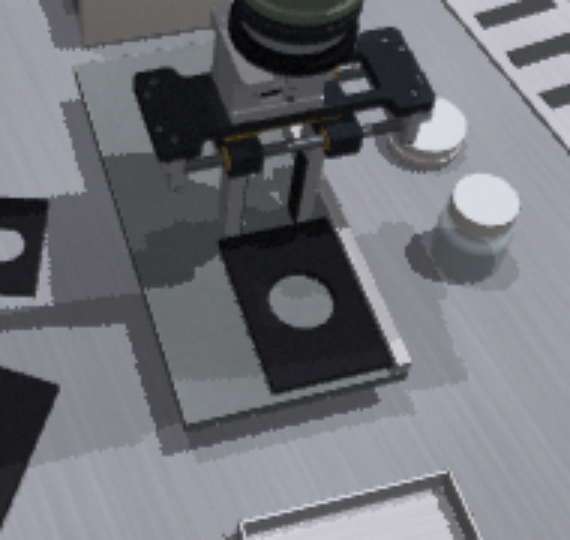

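The plate is square along the rail, with its leading edge about 10 mm short of the end (crop (272,390)–(395,368)). The fingers are on its trailing edge, and about 49 mm more is needed.

Call:
carry_out(deltas="-0.01 -0.07 0 0 0 0 0.15;-0.02 -0.15 0 0 0 0 0.15;-0.03 -0.24 0 0 0 0 0.15;-0.045 -0.34 0 0 0 0 0.15;-0.06 -0.44 0 0 0 0 0.15;-0.07 -0.54 0 0 0 0 0.15;-0.083 -0.64 0 0 0 0 0.15;-0.096 -0.74 0 0 0 0 0.15;-0.11 -0.84 0 0 0 0 0.15;-0.12 -0.92 0 0 0 0 0.15;-0.13 -1 0 0 0 0 0.15;-0.14 -1.07 0 0 0 0 0.15;-0.15 -1.13 0 0 0 0 0.15;-0.155 -1.18 0 0 0 0 0.15;-0.16 -1.215 0 0 0 0 0.15;-0.16 -1.215 0 0 0 0 0.15;-0.16 -1.215 0 0 0 0 0.15")

```text
clock: 10.85
position: [599.8, -124.0, 64.0]
eef_rot: [2.362, 2.071, -0.0]
wrist_force: [0.1, -0.9, -1.3]
finger_gap: 40.2
finger_force: 0.0
```

Call:
carry_out(deltas="0.02 0.15 0 0 0 0 0.15;0.06 0.45 0 0 0 0 0.15;0.06 0.45 0.5 0 0 0 0.15;0.06 0.45 1.5 0 0 0 0.15;0.06 0.45 2.5 0 0 0 0.15;-1 1.5 3 0 0 0 0.15;-2 2.5 3 0 0 0 0.15;-3 3.5 3 0 0 0 0.15;-3 4 3 0 0 0 0.15;-3 5 3 0 0 0 0.15;-3 5 3 0 0 0 0.15;-3 5 3 0 0 0 0.15")

```text
clock: 11.85
position: [477.8, 80.8, 184.1]
eef_rot: [-2.355, -2.077, -0.002]
wrist_force: [0.4, 0.3, -0.5]
finger_gap: 40.1
finger_force: 0.0
```

```bash
python3 - <<'E'
from h import *
f=env.grab_frame("side"); s=env.read_state(); print(s["position"],s["clock"])
cv2.imwrite("pics/s6.png",cv2.resize(f["image"][180:330,230:400,::-1],None,fx=4,fy=4,interpolation=cv2.INTER_CUBIC))
t=env.grab_frame("top"); cv2.imwrite("pics/t6.png",cv2.resize(cv2.convertScaleAbs(t["image"][100:240,200:410,::-1],alpha=1.5),None,fx=3.8,fy=3.8,interpolation=cv2.INTER_CUBIC))
E
```

```text
[478.84129216  78.79101067 184.16721713] 11.9
```

View pics/s6.png

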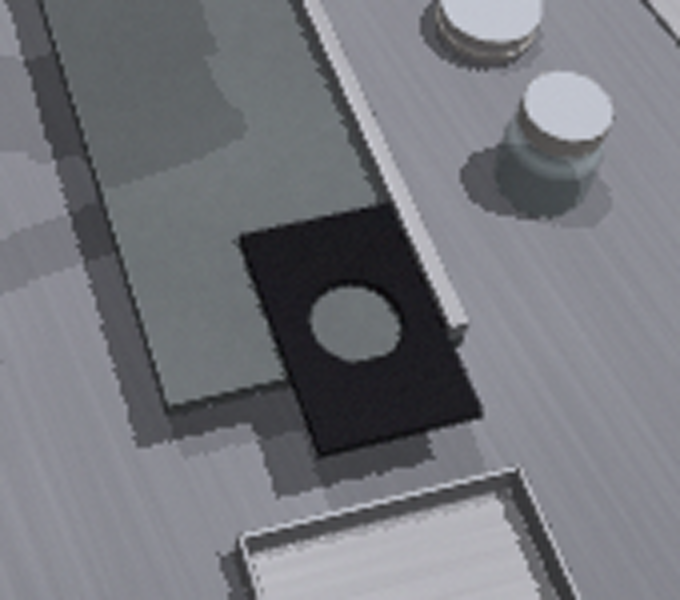

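View pics/t6.png

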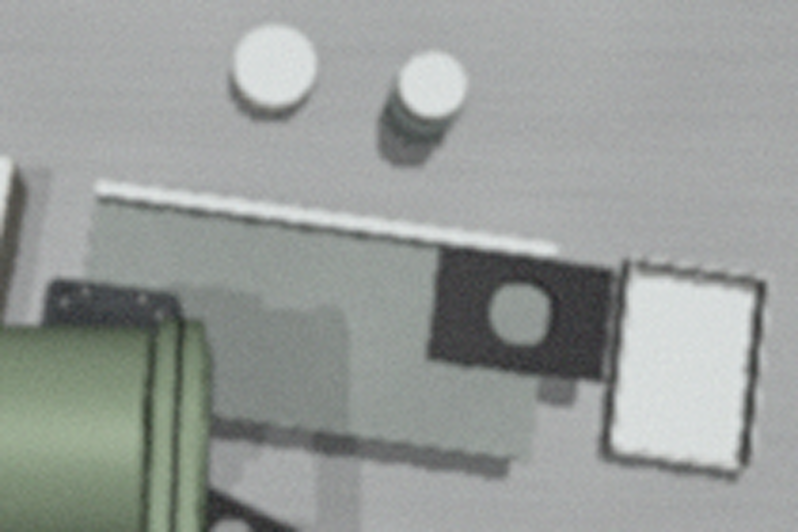

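The plate overhangs at the tray end, flush along the rail, and the arm is clear of it. Side crop points: plate corners (240,236), (388,206), (482,413), (321,455); ledge corner (168,407); rail end (467,325).

```bash
python3 - <<'E'
from h import *
f=env.grab_frame("side")
c=lambda p,k=4,o=(230,180):(np.array(p)+.5)/k-.5+o
print("plate",toL(ray(f,c([(240,236),(388,206),(482,411),(321,452)]),51)))
print("ledge corner",toL(ray(f,c([(168,407)]),45)),"rail end",toL(ray(f,c([(467,325)]),57)))
t=env.grab_frame("top"); d=lambda p:c(p,3.8,(200,100))
print("top plate",toL(ray(t,d([(430,357),(440,250),(612,268),(603,379)]),51)),"rail end",toL(ray(t,d([(556,247)]),57)),"ledge corner",toL(ray(t,d([(527,459)]),45)))
E
```

```text
plate [[ -13.9  -81.9]
 [  64.6  -83.4]
 [  65.4 -200.5]
 [ -13.7 -201. ]]
ledge corner [[ -73.7 -159.6]] rail end [[  74.1 -159.9]]
top plate [[ -11.2  -83.4]
 [  63.6  -81.3]
 [  67.9 -200.1]
 [  -9.4 -202. ]] rail end [[  75.6 -158.9]] ledge corner [[ -70.4 -158.1]]
```

Overhang is about 41 mm, with the gap about 0 and the plate square. All within tolerance.

```bash
python3 -c "
from cell import env
print(env.hand_in())"
```

```text
the job is handed in; nothing more can be done
None
```

The job is handed in, with no verdict returned: from the images, the plate lies flat and square against the rail, about 41 mm past the tray end, and I saw no sign that any bystander had moved.

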